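# Stir the finishing media under the light bar

### The job

Take the wooden-handled steel rod from its sloping rest and stir the ceramic lumps in the rubber bowl: put the tip down among them at the bowl's near side, go two full turns counter-clockwise (seen from above) about half-way between centre and wall, back to the near side, so that the lumps are pushed round. Then lay the rod back fully home in its rest, handle up, and let go; keep every lump in the bowl, do not knock the light bar over it, and leave the can, the file and the ear defenders where they are.

Things in the scene. Friction and masses are not known exactly. Their poses are not given: they have to be found in the camera images.
- machine: bench finishing machine, fixed: dark plate 220 (its x) x 300 (its y) x 12 mm carrying a round dark rubber bowl and, above it, a light bar. Origin on the table under the bowl's centre; its x axis points away from its near side (the side that faces the robot), y to its left, z up. Bowl: inner radius 95 mm, inner floor flat at z = 50 mm, rim at z = 100 mm, wall 5 mm thick.
- light_bar: aluminium light bar, fixed to the machine, same origin and axes as the machine: a 300 mm bar along y, from x = -15 to +25 mm and from z = 200 to 238 mm, right over the bowl's middle, carried by two 22 mm square posts at y = -138 and +138 mm. It leaves no room for an upright rod: lean the rod's top 28 to 38 degrees towards the machine's near side (its -x).
- bowl_floor (a point): centre of the bowl's inner floor, 50 mm above the table. At first one lump lies near it and six lie round it, about 50 mm out, with a gap of about 20 mm at the near side in which the tip can be let down; pressed onto a lump, the rod would slip in the fingers. While stirring, keep the tip less than 28 mm above this floor.
- bowl_near (a point): point on the bowl's inner floor, 42 mm from its centre towards the machine's near (robot) side (its -x); stirring passes over it (within 29 mm, seen from above)
- bowl_right (a point): point on the bowl's inner floor, 42 mm from its centre towards the machine's right side (its -y); stirring passes over it (within 29 mm, seen from above)
- bowl_far (a point): point on the bowl's inner floor, 42 mm from its centre towards the machine's far side (its +x); stirring passes over it (within 29 mm, seen from above)
- bowl_left (a point): point on the bowl's inner floor, 42 mm from its centre towards the machine's left side (its +y); stirring passes over it (within 29 mm, seen from above)
- cradle: fixed steel stand of the rod's rest, base plate 150 x 85 x 12 mm; origin on the table, its -x is the side to which the rod leans
- trough: open sloping channel of the rest, fixed on the cradle. Origin where the rod's lower tip sits, 32 mm above the table; its z axis runs up along the rod's axis, leaning 0.52 rad (30 degrees) from vertical towards the cradle's -x; its x axis points out of the channel's open side (obliquely up), y across.
- cradle_seat (a point): where the rod's middle (rod_mid) lies when it is home in the channel. In the trough's axes the channel is 28 mm wide between 6 mm walls, 100 mm long (z = 0 to 100 mm), its floor at x = -9 mm, its walls up to x = +13 mm, closed at the lower end by a stop. The rod can be lifted straight up out of it, and lowered straight down into it.
- rod_mid (a point): stirring rod, 200 mm long, about 160 g, loose, at first lying in the sloping channel: round steel rod 18 mm thick with rounded tip, from 0 to 108 mm, then a square light-wood handle 20 x 20 mm from 108 to 200 mm. This point is half-way along its axis; z axis along the rod from tip to handle, x and y axes square to the handle's faces (as the channel's axes at the start).
- rod_tip (a point): lower end of the rod's axis, 100 mm from its middle; axes as rod_mid. The rod's centre of mass lies 83 mm from the tip.
- lump0_center (a point): white ceramic ball, 30 mm across, about 35 g, loose in the bowl; its centre
- lump1_center (a point): white ceramic stub cylinder, 28 mm across, 28 mm high, about 40 g, loose in the bowl; its centre
- lump2_center (a point): white ceramic ball, 30 mm across, about 35 g, loose in the bowl; its centre
- lump3_center (a point): white ceramic stub cylinder, 28 mm across, 28 mm high, about 40 g, loose in the bowl; its centre
- lump4_center (a point): white ceramic ball, 30 mm across, about 35 g, loose in the bowl; its centre
- lump5_center (a point): white ceramic stub cylinder, 28 mm across, 28 mm high, about 40 g, loose in the bowl; its centre
- lump6_center (a point): white ceramic ball, 30 mm across, about 35 g, loose in the bowl; its centre
- can: bystander: closed can 64 mm across, 100 mm high, standing near the cradle; origin under its centre
- file: bystander: flat file with round wooden handle, about 210 mm long, 24 mm high, lying in front of the machine; origin on the table near its middle, x axis towards the blade's point
- earmuffs: bystander: red ear defenders, about 170 x 190 x 72 mm, lying behind the cradle; origin on the table between the cups, band towards its +x
There are look-alikes about, which are no part of the job. What is shaped like the part that bears rod_mid but pink or purple is not meant.

How it is judged (in metres and radians):
On the way, in this order (a step that is already met when the one before it is completed fails the run):
1. turn 1: held rod's tip, down among the lumps, at the bowl's near (robot) side (horizontal distance between rod_tip and bowl_near below 0.029 m and z of rod_tip in the frame of machine below 0.078 m and contact force between rod and the fingers above 1 N), for 0.04 s.
2. turn 1: held rod's tip, down among the lumps, at the bowl's right side (horizontal distance between rod_tip and bowl_right below 0.029 m and z of rod_tip in the frame of machine below 0.078 m and contact force between rod and the fingers above 1 N), for 0.04 s.
3. turn 1: held rod's tip, down among the lumps, at the bowl's far side (horizontal distance between rod_tip and bowl_far below 0.029 m and z of rod_tip in the frame of machine below 0.078 m and contact force between rod and the fingers above 1 N), for 0.04 s.
4. turn 1: held rod's tip, down among the lumps, at the bowl's left side (horizontal distance between rod_tip and bowl_left below 0.029 m and z of rod_tip in the frame of machine below 0.078 m and contact force between rod and the fingers above 1 N), for 0.04 s.
5. turn 2: held rod's tip, down among the lumps, at the bowl's near (robot) side (all of step 1), for 0.04 s.
6. turn 2: held rod's tip, down among the lumps, at the bowl's right side (all of step 2), for 0.04 s.
7. turn 2: held rod's tip, down among the lumps, at the bowl's far side (all of step 3), for 0.04 s.
8. turn 2: held rod's tip, down among the lumps, at the bowl's left side (all of step 4), for 0.04 s.
9. turn 2: held rod's tip, down among the lumps, at the bowl's near (robot) side; of each facing pair of outer lumps one is 15 mm or more from where it lay (all of step 5 and distance of any of lump0_center, lump3_center from where it was at the start of the episode above 0.015 m and distance of any of lump1_center, lump4_center from where it was at the start of the episode above 0.015 m and distance of any of lump2_center, lump5_center from where it was at the start of the episode above 0.015 m), for 0.04 s.
At the end, for the whole second after the job is handed in: The rod lies still in the sloping channel, handle up: its middle within 14 mm of its home point and its axis within 13 degrees of the channel's; all seven lumps are inside the bowl (distance between rod_mid and cradle_seat below 0.014 m and angle between the z axis of rod and the z axis of trough, either way round below 0.227 rad and z of rod_tip in the frame of trough below 0.04 m and linear speed of rod below 0.02 m/s and horizontal distance between each of lump0_center, lump1_center, lump2_center, lump3_center, lump4_center, lump5_center, lump6_center and bowl_floor below 0.095 m and z of each of lump0_center, lump1_center, lump2_center, lump3_center, lump4_center, lump5_center, lump6_center in the frame of machine below 0.1 m); the robot touches nothing.
It fails at once if the light bar or its posts pushed with more than 4 N (contact force between light_bar and anything else above 4 N).
It fails at once if a lump thrown out of the bowl (horizontal distance between any of lump0_center, lump1_center, lump2_center, lump3_center, lump4_center, lump5_center, lump6_center and bowl_floor above 0.105 m).
It fails at once if a bystander (can, file or ear defenders) moved more than 20 mm or the can tipped (distance of any of can, file, earmuffs from where it was at the start of the episode above 0.02 m or angle between can's own z axis and vertical above 0.4 rad).
It also fails if it takes over 72 s, if anything falls off the work surface, if the arm or the gripper's body presses on something with over 40 N, if the wrist force passes 120 N, or if a joint passes its speed limit or range.

### The arm

A 6-joint arm with a two-finger parallel gripper is mounted at the origin on the work surface. World frame = base frame: x ahead of the robot, y to its left, z up, the work surface at z = 0. Lengths are in m, angles in degrees, forces in N, time in s.
With the tool pointing down it reaches from about 0.3 to 0.75 m from the base axis. Payload 8.5 kg.
Tool frame: the origin (TCP) lies at the very end of the fingers, on their centre line; the grasp point (between the pads) lies env.pinch_z behind it (env.pinch_z is the distance from the TCP to the grasp point, in m); z points along the fingers, y is the line along which they close (so a half turn about z gives the same grasp; the last joint's range is limited). The gripper opens to 85 mm and grips with 20 to 120 N. Pads are 22 mm wide; open, the fingers measure 114 mm over their backs; the gripper's body (76 mm by 85 mm) begins 54 mm behind the grasp point. The pads swing forward as they close: fully open they stand 13 mm farther back than shut.
Start: joints at [54.987, 21.807, 74.336, -0, 83.858, -12.336], TCP at [0.212, 0.507, 0.231] pointing down, gripper open.
Joint ranges: [-178.18, 178.18], [-50.72, 133.34], [12.68, 142.11], [-81.47, 261.47], [9.98, 163.14], [-165.26, 165.26]. Speed limits (degrees/s): [136.94, 136.94, 180, 180, 180, 180].

### API

Orientations are given as a 3x3 rotation matrix whose columns are the frame's x, y, z axes.
In Python, from rig import telemetry, get_image, env gives the robot as it stands. The module is installed in compiled form; this text tells all that it offers.
- The arm moves only by the tool apply_moves, never from a script. Its argument "series" is a list of rows, each a list of 7 numbers: the shift along the tool's x, y, z in mm, then the turn, a rotation vector about the tool's x, y, z in degrees, then the opening, from 0 (shut) to 1 (fully open). A call has 1 to 12 rows; each row shifts and turns the commanded pose from where the row before left it, along the tool's axes as they then stand; what a row does not reach is not made up. A row lasts 1/8 s, in which the tool goes at most 62.5 mm and 10.7 degrees, less where a joint would pass 70% of its speed; a pose out of reach is approached as far as the arm can. A call with a gripper value outside its range is refused whole. The fingers move at their own pace and stop on an object; "grip_force" is the grip in N (left out, the last holds). Time passes only in rows, so rows that do not move let the fingers close. It gives the time, the measured TCP pose, the force, the opening and the grip force at its end, in the units of the state.
- telemetry.observe(): the state, without advancing time (a new reading comes with each control period).
- get_image(name): name is "side" or "top"; returns a dict with "frame" (400x640x3 uint8, red, green, blue), "z_map" (400x640 float32, m along the optical axis (not along the pixel's ray), 0 where there is no reading), "vertical_fov" (degrees; the focal length in pixels is half the picture's height over the tangent of half this angle, whatever the lens; pixels are square), "cx", "cy" (the principal point, pixels), "eye" and "attitude" of the camera in the world. Camera axes: x right, y up, looking along -z (the intrinsics and any distortion apply to the point x, -y, -z); pixel columns grow to the right and rows downward; lengths in m; the calibration is good to about 2 mm. A picture is of the moment at which its call begins.
- env.close_job(): hands the job in; it is judged then, once.
The state is a dict: "time_s": time; "q": joint angles; "qvel": joint speeds; "joint_efforts": joint torques, N m; "position": TCP position; "tool_rot": TCP orientation; "ft_force": force on the tool from outside, world axes, zero at the start; "wrist_torque": the same for the moment, N m; "grip_width": finger opening in m; "gripper_force": force on a finger pad.
Only numpy, scipy, OpenCV 4.12 (cv2) and the standard library are available. Lean on these libraries where they do the work, as an engineer would, in place of code of your own. Each camera call takes 0.05 s, during which the arm holds its last target. There are 200 camera calls.

## Working session

There is one attempt and no reset: what is moved stays moved. The work goes in short steps, Python scripts to look and compute and a tool call to move; the robot and the scene stay as the last step left them, time stands still between calls to the robot, and variables do not carry over. Pictures are saved under pics/ and viewed, at most 10 in all, crops included, and the job is handed in when it is done.

Besides the shell and the picture viewer there is one more tool, called after "Emit:" as name(argument=value, ...), one argument or row to a line, values as JSON. apply_moves: Moves the arm, as the interface text tells. Its arguments: {"type":"object","properties":{"series":{"type":"array"},"grip_force":{"type":"number"}},"required":["series"]}

```bash
mkdir -p pics; cat > h.py <<'E'
import numpy as np, cv2
from rig import telemetry, get_image, env
def cam(name):
    d=get_image(name); return d
def pts(d):
    f=200/np.tan(np.radians(d["vertical_fov"])/2); z=d["z_map"]
    v,u=np.mgrid[0:400,0:640]
    c=np.stack([(u-d["cx"])/f*z,-(v-d["cy"])/f*z,-z],-1)
    return c@np.array(d["attitude"]).T+np.array(d["eye"])
E
python3 - <<'E'
from h import *
print(env.pinch_z)
s=telemetry.observe(); print({k:np.round(v,3).tolist() for k,v in s.items()})
for n in ("side","top"):
    d=cam(n); cv2.imwrite(f"pics/{n}0.png",d["frame"][:,:,::-1])
    print(n,{k:(np.round(v,4).tolist() if k not in("frame","z_map") else v.shape) for k,v in d.items()})
    np.savez(f"{n}0.npz",**d)
    print((d["z_map"]>0).mean())
E
```

```text
0.0187
{'time_s': 0.0, 'q': [54.989, 21.842, 74.386, -0.0, 83.857, -12.338], 'qvel': [-0.05, 0.001, 0.075, 0.0, -0.094, -0.065], 'joint_efforts': [-0.0, -44.846, -23.128, -0.0, 0.005, 0.0], 'position': [0.212, 0.507, 0.231], 'tool_rot': [[-0.923, 0.385, -0.001], [0.385, 0.923, -0.001], [0.0, -0.001, -1.0]], 'ft_force': [-0.678, 0.454, 0.006], 'wrist_torque': [-0.011, -0.051, -0.026], 'gripper_force': 0.0, 'grip_width': 0.085}
side {'frame': (400, 640, 3), 'z_map': (400, 640), 'vertical_fov': 48.6751, 'cx': 320.113, 'cy': 196.6284, 'eye': [0.872, 0.5079, 0.9211], 'attitude': [[-0.9198, -0.3061, 0.2456], [0.3922, -0.7406, 0.5456], [0.0149, 0.5982, 0.8012]]}
0.99593359375
top {'frame': (400, 640, 3), 'z_map': (400, 640), 'vertical_fov': 47.3996, 'cx': 312.2106, 'cy': 197.9825, 'eye': [0.4254, -0.0573, 1.2768], 'attitude': [[0.0241, 0.9894, -0.1432], [-0.9997, 0.0231, -0.0086], [-0.0052, 0.1433, 0.9897]]}
0.99601171875
```

View pics/side0.png

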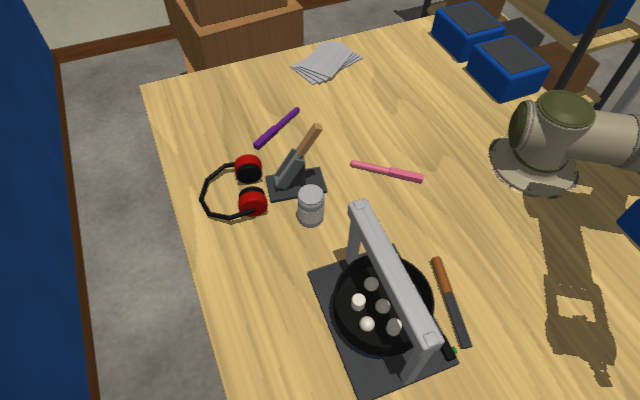

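View pics/top0.png

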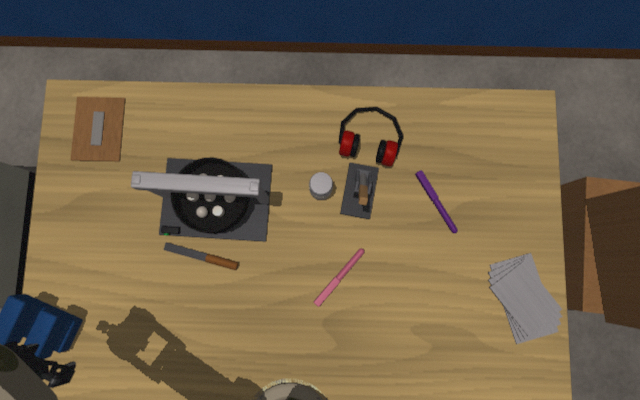

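The rod meant is the wood-handled one in the dark cradle, side (310,140) and top (363,193). The look-alikes are pink at side (387,172) and top (340,277), and purple at side (276,128) and top (437,202). They lie on the table and are the wrong colour. The machine is at top (213,195), the can at top (321,185), and the file is at top (200,257).

```bash
python3 - <<'E'
from h import *
L=lambda n:dict(np.load(f"{n}0.npz"))
R={"side":(slice(110,205),slice(255,345)),"top":(slice(155,225),slice(335,385))}
for n in R:
    d=L(n); P=pts(d)[R[n]]; im=d["frame"][R[n]]; 
    hsv=cv2.cvtColor(im,cv2.COLOR_RGB2HSV); H,S,V=[hsv[...,i].astype(int) for i in range(3)]
    hm=(P[...,2]>0.07)&(S>90)&(H<25)&(P[...,2]<0.3)
    q=P[hm]; c=np.median(q,0); print(n,"handle",hm.sum(),c.round(4), "min",q.min(0).round(3),"max",q.max(0).round(3))
    k=np.linalg.norm(q-c,axis=1)<0.06; q=q[k]; u,s,vt=np.linalg.svd(q-q.mean(0)); print(" axis",vt[0].round(3),q.mean(0).round(4),"n",vt[2].round(3), s.round(3))
    t=(q-q.mean(0))@vt[0]; print(" ext",t.min().round(3),t.max().round(3))
    g=(S<70)&(P[...,2]>0.035)&(P[...,2]<0.2); q=P[g]; print(" steel",g.sum(),q.min(0).round(3),q.max(0).round(3))
    b=(S<90)&(V<110)&(P[...,2]>0.006)&(P[...,2]<0.02); q=P[b]
    r=cv2.minAreaRect((q[:,:2]*1000).astype(np.float32)); print(" base",b.sum(),r, q[:,2].mean().round(4))
    # machine plate and rim, bar
    P=pts(d); A=(P[...,0]>.25)&(P[...,0]<.75)&(P[...,1]>.02)&(P[...,1]<.5)
    hs=cv2.cvtColor(d["frame"],cv2.COLOR_RGB2HSV)
    b=A&(P[...,2]>.007)&(P[...,2]<.017)&(hs[...,2]<110)&(hs[...,1]<90); b=cv2.morphologyEx(b.astype(np.uint8),cv2.MORPH_OPEN,np.ones((3,3)))>0
    print(" plate",b.sum(),cv2.minAreaRect((P[b][:,:2]*1000).astype(np.float32)),P[b][:,2].mean().round(4))
    b=A&(abs(P[...,2]-.1)<.004)&(hs[...,2]<100); q=P[b][:,:2]
    for _ in range(4):
        M=np.c_[2*q,np.ones(len(q))]; s=np.linalg.lstsq(M,(q**2).sum(1),rcond=None)[0]; rr=np.sqrt(s[2]+s[0]**2+s[1]**2); e=abs(np.linalg.norm(q-s[:2],axis=1)-rr); q=q[e<max(.006,np.median(e)*2)]
    print(" rim",len(q),s[:2].round(4),rr.round(4))
    b=A&(P[...,2]>.232)&(P[...,2]<.246)
    print(" bar",b.sum(),cv2.minAreaRect((P[b][:,:2]*1000).astype(np.float32)),P[b][:,2].mean().round(4))
    x=A&(P[...,2]>.05)&(P[...,2]<.1)&(hs[...,2]>130)&(hs[...,1]<50)
    nn,lab,st,cc=cv2.connectedComponentsWithStats(x.astype(np.uint8))
    for i in range(1,nn):
        if st[i,4]>15: print("  lump",st[i,4],cc[i].round(0),np.median(P[lab==i],0).round(3))
d=L("side"); cv2.imwrite("pics/c1.png",cv2.resize(d["frame"][105:235,240:350,::-1],None,fx=4.5,fy=4.5,interpolation=3))
E
```

```text
side handle 406 [ 0.6015 -0.1647  0.1707] min [ 0.569 -0.183  0.07 ] max [ 0.758 -0.052  0.212]
 axis [ 0.503 -0.066 -0.862] [ 0.5999 -0.1667  0.1726] n [0.647 0.689 0.325] [0.541 0.14  0.081]
 ext -0.042 0.052
 steel 1279 [ 0.608 -0.228  0.035] [ 0.749 -0.038  0.128]
 base 869 ((632.2841796875, -289.8082275390625), (311.24407958984375, 175.98764038085938), 81.21879577636719) 0.012
 plate 4860 ((569.5914306640625, 227.4379119873047), (299.9898376464844, 282.34454345703125), 87.74574279785156) 0.0123
 rim 591 [0.6012 0.2263] 0.0967
 bar 3671 ((605.6175537109375, 226.1771240234375), (298.9070739746094, 41.23312759399414), 87.79305267333984) 0.2379
  lump 150 [359. 300.] [0.644 0.203 0.078]
  lump 165 [367. 323.] [0.65  0.254 0.076]
  lump 26 [399. 323.] [0.592 0.278 0.078]
top handle 161 [ 0.5916 -0.1705  0.1969] min [ 0.57  -0.185  0.128] max [ 0.626 -0.159  0.212]
 axis [-0.597  0.076  0.799] [ 0.5926 -0.1703  0.1885] n [-0.783 -0.272 -0.559] [0.299 0.073 0.061]
 ext -0.051 0.027
 steel 336 [ 0.611 -0.235  0.035] [ 0.729 -0.152  0.136]
 base 1014 ((634.8589477539062, -178.419189453125), (84.2119369506836, 148.35287475585938), 80.5403060913086) 0.0114
 plate 2592 ((570.2366943359375, 226.51449584960938), (300.2689208984375, 279.37359619140625), 87.86775207519531) 0.0116
 rim 316 [0.6011 0.2243] 0.0969
 bar 2147 ((606.59228515625, 224.17391967773438), (299.1721496582031, 40.627174377441406), 87.61412811279297) 0.2372
  lump 59 [201. 211.] [0.557 0.249 0.076]
  lump 79 [217. 210.] [0.561 0.204 0.077]
```

View pics/c1.png

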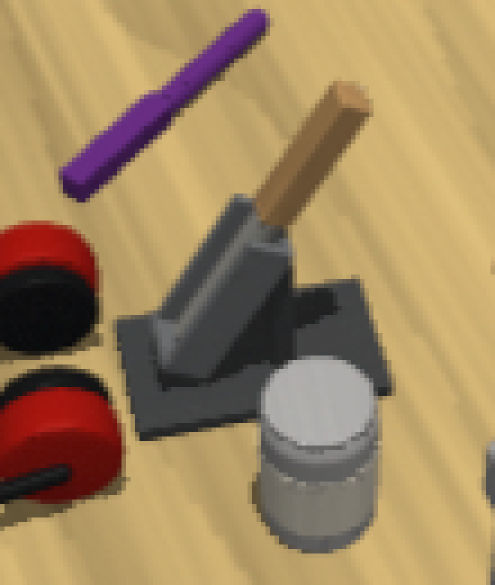

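The crop confirms it: the wooden handle sits in the sloping channel at side (312,150), with the open side facing away from the robot. The can stands at side (311,205). Next I work out the rod axis from the handle's faces and the waypoints.

```bash
cat >> h.py <<'E'
from scipy.spatial.transform import Rotation as Ro
def frame(yaw,lean):  # tool rot: y across, z along rod downwards
    y=np.radians(yaw); l=np.radians(lean)
    a=np.array([-np.sin(l)*np.cos(y),-np.sin(l)*np.sin(y),np.cos(l)])
    Y=np.array([-np.sin(y),np.cos(y),0]); Z=-a
    return np.c_[np.cross(Y,Z),Y,Z]
def plan(p0,R0,p1,R1):
    r=Ro.from_matrix(R0.T@R1).as_rotvec(degrees=True); s=R0.T@(p1-p0)*1000
    print("shift in R0",s.round(1),"shift in R1",(R1.T@(p1-p0)*1000).round(1),"rot",r.round(2),"|s|",np.linalg.norm(s).round(0),"|r|",np.linalg.norm(r).round(1))
E
python3 - <<'E'
from h import *
L=lambda n:dict(np.load(f"{n}0.npz"))
R={"side":(slice(115,180),slice(285,330)),"top":(slice(165,215),slice(350,378))}
yaw=-8.8; F=frame(yaw,30); a=-F[:,2]; X=-F[:,0]; Y=F[:,1]
print("a",a,"X",X)
for n in R:
    d=L(n); P=pts(d)[R[n]]; hsv=cv2.cvtColor(d["frame"][R[n]],cv2.COLOR_RGB2HSV)
    q=P[(P[...,2]>.1)&(hsv[...,1]>90)&(hsv[...,0]<25)&(P[...,2]<.3)&(P[...,0]<.67)]
    O=np.array([.6,-.17,.17]); e=(q-O)@np.c_[X,Y,a]*1000
    print(n,len(e),"pct",np.percentile(e,[1,5,25,50,75,95,99],axis=0).round(1).tolist())
    for i in range(-40,40,20):
        k=(e[:,2]>=i)&(e[:,2]<i+20)
        if k.sum()>8: print(i,k.sum(),np.percentile(e[k],[5,90,97],axis=0)[:,:2].round(1).tolist())
# steel trough walls y-extent in the top view
for n,sl in (("top",(slice(155,225),slice(335,385))),("side",(slice(110,205),slice(255,345)))):
    d=L(n); P=pts(d)[sl]; hsv=cv2.cvtColor(d["frame"][sl],cv2.COLOR_RGB2HSV)
    k=(hsv[...,1]<70)&(P[...,2]>.05)&(P[...,2]<.135)&(abs(P[...,0]-.65)<.05)&(abs(P[...,1]+.175)<.04)
    e=(P[k]-np.array([.6,-.17,.17]))@np.c_[X,Y,a]*1000
    print(n,"walls",k.sum(),np.percentile(e,[2,10,50,90,98],axis=0).round(1).tolist())
    m=(e[:,0]>np.percentile(e[:,0],60)); b=np.polyfit(e[m][:,2],e[m][:,1],1); print(b)
E
```

```text
a [-0.49411419  0.07649292  0.8660254 ] X [ 0.85583088 -0.13248962  0.5       ]
side 381 pct [[-12.8, -10.1, -48.0], [-11.0, -7.8, -42.4], [-4.7, -1.0, -22.5], [2.6, 5.6, 3.4], [6.2, 7.4, 28.1], [7.6, 9.1, 42.8], [8.2, 10.3, 43.8]]
-40 75 [[-10.0, -9.0], [7.1, 7.8], [7.8, 8.4]]
-20 74 [[-10.4, -7.4], [7.6, 8.3], [8.1, 8.7]]
0 76 [[-9.5, -7.9], [7.1, 8.8], [7.7, 9.0]]
20 85 [[-10.7, -6.8], [7.3, 8.8], [8.0, 9.8]]
top 161 pct [[-11.4, -11.3, -38.5], [-8.9, -10.5, -33.1], [-2.0, -6.0, -6.0], [6.2, -0.9, 26.7], [7.6, 4.2, 40.2], [8.6, 7.1, 43.5], [8.8, 7.3, 44.1]]
-40 23 [[-3.5, -10.9], [8.3, 6.7], [8.7, 7.0]]
-20 20 [[-2.0, -8.7], [8.3, 6.6], [8.5, 7.2]]
0 28 [[-2.0, -9.7], [8.6, 6.6], [8.7, 7.3]]
20 44 [[-10.9, -11.0], [8.2, 6.5], [8.7, 7.3]]
top walls 232 [[-33.8, -22.9, -136.4], [-13.1, -20.6, -125.2], [4.0, 0.4, -82.9], [10.3, 15.1, -56.9], [11.2, 16.7, -54.2]]
[0.05913392 0.58410265]
side walls 590 [[-38.7, -21.4, -138.7], [-17.8, -18.0, -128.8], [2.0, 12.1, -92.5], [9.1, 17.8, -58.9], [10.2, 19.0, -55.1]]
[0.01360972 0.52106116]
```

Emit:
apply_moves(
  series=[
    [0,0,-55,0,0,0,1],
    [0,0,-55,0,0,0,1],
  ],
)

```text
time_s: 0.35
position: [0.2118, 0.5072, 0.3422]
tool_rot: [[-0.923, 0.386, -0.001], [0.386, 0.923, -0.002], [0.0, -0.002, -1.0]]
ft_force: [0.4, 0.6, -0.1]
grip_width: 0.0853
gripper_force: 0.0
```

```bash
python3 - <<'E'
from h import *
s=telemetry.observe(); F=frame(-8.8,30)
T=np.array([.6752,-.1828,.0335]); a=-F[:,2]
plan(s["position"],s["tool_rot"],T+.27*a,F)
E
```

```text
shift in R0 [-562.5 -490.2   75.6] shift in R1 [-333.6 -610.9  279.1] rot [ -3.74 -29.89 -13.53] |s| 750.0 |r| 33.0
```

Emit:
apply_moves(
  series=[
    [-38,-33,2,0,0,0,1],
    [-38,-33,2,0,0,0,1],
    [-38,-33,2,0,0,0,1],
    [-38,-33,2,0,0,0,1],
    [-38,-33,2,0,0,0,1],
    [-38,-33,2,0,0,0,1],
    [-38,-33,2,0,0,0,1],
    [-38,-33,2,0,0,0,1],
    [0,0,0,-0.9,-7.5,-3.4,1],
    [0,0,0,-0.9,-7.5,-3.4,1],
    [0,0,0,-0.9,-7.5,-3.4,1],
    [0,0,0,-0.9,-7.4,-3.4,1],
  ],
)

```text
time_s: 1.85
position: [0.3905, 0.1467, 0.3254]
tool_rot: [[-0.854, 0.15, 0.498], [0.129, 0.989, -0.077], [-0.504, -0.001, -0.864]]
ft_force: [2.3, 0.2, -0.3]
grip_width: 0.0854
gripper_force: 0.0
```

```bash
cat > t.py <<'E'
from h import *
s=telemetry.observe(); F=frame(-8.8,30)
T=np.array([.6752,-.1828,.0335]); a=-F[:,2]
print(s["q"].round(0) if hasattr(s["q"],"round") else s["q"])
plan(np.array(s["position"]),np.array(s["tool_rot"]),T+.27*a,F)
E
python3 t.py
```

```text
[ 10.  -6.  98. -11.  59. -68.]
shift in R0 [-139.8 -282.5  149.3] shift in R1 [-141.4 -282.1  148.6] rot [0.   0.28 0.18] |s| 349.0 |r| 0.3
```

Emit:
apply_moves(
  series=[
    [-15.5,-31.5,16.5,0,0.3,0.2,1],
    [-15.5,-31.5,16.5,0,0,0,1],
    [-15.5,-31.5,16.5,0,0,0,1],
    [-15.5,-31.5,16.5,0,0,0,1],
    [-15.5,-31.5,16.5,0,0,0,1],
    [-15.5,-31.5,16.5,0,0,0,1],
    [-15.5,-31.5,16.5,0,0,0,1],
    [-16,-31,16.5,0,0,0,1],
    [-16,-31,16.5,0,0,0,1],
    [0,0,0,0,0,0,1],
  ],
)

```text
time_s: 3.1
position: [0.5406, -0.1646, 0.2647]
tool_rot: [[-0.858, 0.158, 0.488], [0.138, 0.987, -0.077], [-0.494, 0.002, -0.869]]
ft_force: [-0.3, 0.6, -0.0]
grip_width: 0.0851
gripper_force: 0.0
```

```bash
python3 t.py; python3 - <<'E'
from h import *
d=cam("side"); cv2.imwrite("pics/s1.png",cv2.resize(d["frame"][40:240,200:420,::-1],None,fx=2.8,fy=2.8))
E
```

```text
[ -35.   11.   91.   16.   53. -122.]
shift in R0 [-2.   2.6 -1.8] shift in R1 [-2.   2.6 -1.8] rot [-0.06 -0.37 -0.28] |s| 4.0 |r| 0.5
```

View pics/s1.png

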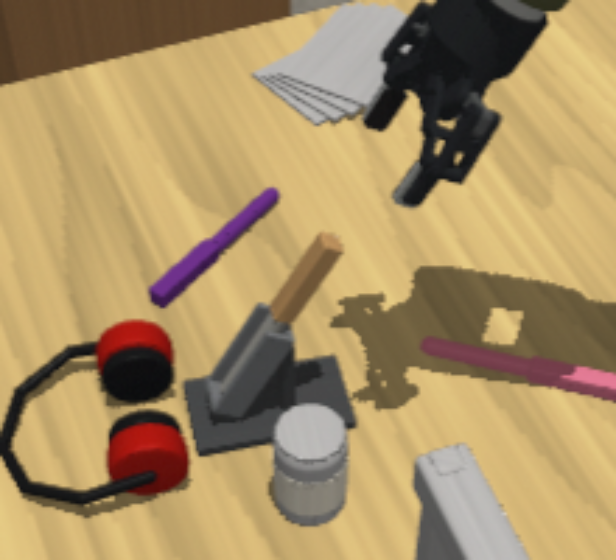

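The gripper stands above and behind the handle, in line with it. The fingertips are near crop (390,160) and the handle end is at (330,240).

Emit:
apply_moves(
  series=[
    [-2,2.5,-2,0,-0.4,-0.3,1],
    [0,0,33,0,0,0,1],
    [0,0,33,0,0,0,1],
    [0,0,33,0,0,0,1],
    [0,0,30,0,0,0,1],
    [0,0,0,0,0,0,1],
    [0,0,0,0,0,0,1],
  ],
)

```text
time_s: 4.03
position: [0.6053, -0.1698, 0.1587]
tool_rot: [[-0.854, 0.15, 0.498], [0.128, 0.989, -0.078], [-0.504, -0.002, -0.864]]
ft_force: [0.4, 0.6, 0.5]
grip_width: 0.0858
gripper_force: 0.0
```

```bash
sed -i 's/T+.27\*a/T+.141*a/' t.py; python3 t.py; python3 - <<'E'
from h import *
d=cam("side"); cv2.imwrite("pics/s2.png",cv2.resize(d["frame"][80:230,230:400,::-1],None,fx=3.5,fy=3.5))
E
```

```text
[ -31.   23.   92.   18.   38. -124.]
shift in R0 [ 1.1 -2.2  3. ] shift in R1 [ 1.1 -2.2  3. ] rot [-0.04  0.23  0.21] |s| 4.0 |r| 0.3
```

View pics/s2.png

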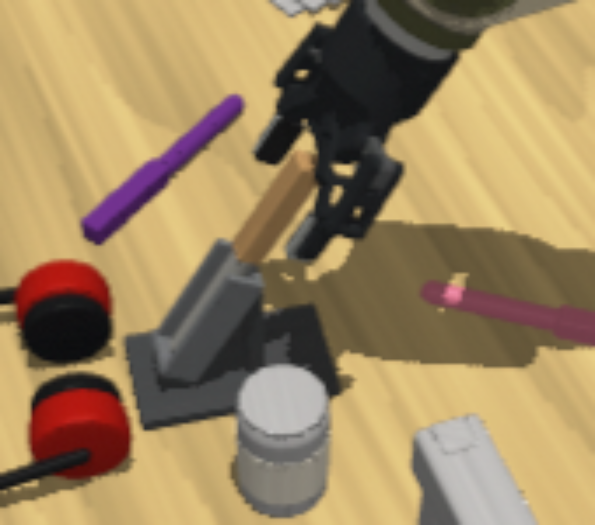

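The handle (crop (280,205)) lies between the two open fingers. I'll trim the pose and close.

Emit:
apply_moves(
  series=[
    [1,-2,3,0,0.2,0.2,1],
    [0,0,0,0,0,0,0.3],
    [0,0,0,0,0,0,0.1],
    [0,0,0,0,0,0,0],
    [0,0,0,0,0,0,0],
    [0,0,0,0,0,0,0],
    [0,0,0,0,0,0,0],
    [0,0,0,0,0,0,0],
  ],
  grip_force=100,
)

```text
time_s: 5.08
position: [0.6058, -0.1724, 0.1543]
tool_rot: [[-0.856, 0.154, 0.493], [0.133, 0.988, -0.077], [-0.499, -0.0, -0.866]]
ft_force: [-1.9, 1.5, 3.4]
grip_width: 0.0188
gripper_force: 97.4
```

```bash
python3 t.py; python3 - <<'E'
from h import *
s=telemetry.observe(); R=np.array(s["tool_rot"]); print((R.T@[0,0,1]*60).round(1), np.array(s["position"]).round(4),R.round(4).tolist())
E
```

```text
[ -31.   24.   92.   18.   38. -124.]
shift in R0 [-0.4  0.3 -1.3] shift in R1 [-0.4  0.3 -1.3] rot [-0.03 -0.05 -0.04] |s| 1.0 |r| 0.1
[-30.  -0. -52.] [ 0.6058 -0.1724  0.1543] [[-0.8561, 0.1539, 0.4934], [0.1333, 0.9881, -0.0768], [-0.4993, -0.0, -0.8664]]
```

Emit:
apply_moves(
  series=[
    [-5,0,-8.7,0,0,0,0],
    [-10,0,-17.3,0,0,0,0],
    [-15,0,-26,0,0,0,0],
    [-15,0,-26,0,0,0,0],
    [-20,0,-34.6,0,0,0,0],
    [-15,0,-26,0,0,0,0],
    [0,0,0,0,0,0,0],
    [0,0,0,0,0,0,0],
  ],
)

```text
time_s: 6.08
position: [0.6053, -0.1723, 0.3125]
tool_rot: [[-0.858, 0.154, 0.491], [0.134, 0.988, -0.076], [-0.497, 0.001, -0.868]]
ft_force: [0.1, -0.6, -2.4]
grip_width: 0.019
gripper_force: 98.2
```

```bash
cat > rod.py <<'E'
from h import *
s=telemetry.observe(); R=np.array(s["tool_rot"]); p=np.array(s["position"]); print(p.round(4))
# predicted rod, cloud near the axis ahead of the fingers, in tool axes
for n in ("side","top"):
    d=cam(n); P=pts(d); e=((P-p)@R)*1000
    k=(d["z_map"]>0)&(abs(e[...,0])<35)&(abs(e[...,1])<30)&(e[...,2]>3)&(e[...,2]<170)&(P[...,2]>.11)
    q=e[k]; print(n,len(q))
    for z in range(0,160,20):
        m=(q[:,2]>=z)&(q[:,2]<z+20)
        if m.sum()>5: print(z,m.sum(),"x",np.percentile(q[m,0],[5,50,95]).round(1),"y",np.percentile(q[m,1],[5,50,95]).round(1))
    if len(q): print("max z",np.sort(q[:,2])[-6:].round(1))
cv2.imwrite("pics/rod.png",0*d["frame"]); 
E
python3 rod.py
```

```text
[ 0.6053 -0.1723  0.3125]
side 464
0 82 x [-10.1  -4.9   8.3] y [-5.5  8.6 10.7]
20 83 x [-10.1  -4.8   6.7] y [-4.1  7.6 10.7]
40 72 x [-8.4 -4.1  6.3] y [-2.4  6.3  9.2]
60 61 x [-7.8 -3.1  4.9] y [-1.7  6.2  9.4]
80 63 x [-7.4 -3.1  6.2] y [-2.3  5.9  9.8]
100 59 x [-8.2 -3.7  5.4] y [-1.9  5.5  8.7]
120 44 x [-7.6 -3.2  5.5] y [-1.   5.6  8.4]
max z [134.3 135.4 135.5 135.8 136.  136.9]
top 130
0 24 x [-10.6  -9.9  -8.7] y [-9.3 -1.6  8.2]
20 17 x [-10.5  -9.7  -6.1] y [-8.1  1.2  9.3]
40 19 x [-9.6 -7.1 -1.3] y [-6.8  2.2  7.9]
60 20 x [-9.5 -7.5 -2.4] y [-5.2  1.2  8. ]
80 19 x [-8.5 -7.4 -2.6] y [-8.1  1.9  7.6]
100 17 x [-8.6 -7.1 -2.7] y [-7.1  0.9  7.3]
120 14 x [-8.5 -7.1 -3.1] y [-6.7  0.7  6.9]
max z [130.3 131.8 132.5 132.5 133.7 137.8]
```

```bash
cat > go.py <<'E'
from h import *
import sys
# target tip in machine mm: x y z, optional lean
x,y,z=[float(v)/1000 for v in sys.argv[1:4]]; lean=float(sys.argv[4]) if len(sys.argv)>4 else 32
s=telemetry.observe(); R=np.array(s["tool_rot"]); p=np.array(s["position"])
c=np.radians(-2.25); M=np.array([[np.cos(c),-np.sin(c),0],[np.sin(c),np.cos(c),0],[0,0,1]]); O=np.array([.601,.225,0])
F=frame(-2.25,lean); tip=O+M@[x,y,z]
cur=p+.138*R[:,2]; print("tip now machine mm",(M.T@(cur-O)*1000).round(1),"lean",np.degrees(np.arccos(-R[2,2])).round(1))
plan(p,R,tip-.138*F[:,2],F)
print("machine axes in F (10mm x,y,z):",(F.T@M*10).T.round(2).tolist())
E
python3 go.py -75 0 190 31
python3 - <<'E'
from h import *
R=np.array(telemetry.observe()["tool_rot"]); print((R.T@[-.135,0,0]*1000).round(1))
E
```

```text
tip now machine mm [  88.1 -404.6  192.5] lean 29.8
shift in R0 [ 185.   375.  -100.8] shift in R1 [144.4 396.8 -82.1] rot [-3.3  -1.23 -5.73] |s| 430.0 |r| 6.7
machine axes in F (10mm x,y,z): [[-8.57, -0.0, 5.15], [-0.0, 10.0, 0.0], [-5.15, 0.0, -8.57]]
[115.8 -20.8 -66.2]
```

Emit:
apply_moves(
  series=[
    [29,-5,-16.5,0,0,0,0],
    [29,-5,-16.5,0,0,0,0],
    [29,-5,-16.5,0,0,0,0],
    [29,-5,-16.5,0,0,0,0],
    [7,40,-3.5,0,0,0,0],
    [7,40,-3.5,0,0,0,0],
    [7,40,-3.5,0,0,0,0],
    [7,40,-3.5,0,0,0,0],
    [7,40,-3.5,0,0,0,0],
    [7,40,-3.5,0,0,0,0],
    [7,40,-3.5,0,0,0,0],
    [7,40,-3.5,0,0,0,0],
  ],
)

```text
time_s: 7.68
position: [0.4579, 0.1555, 0.3087]
tool_rot: [[-0.857, 0.154, 0.492], [0.133, 0.988, -0.077], [-0.498, -0.0, -0.867]]
ft_force: [-0.3, 0.7, -1.5]
grip_width: 0.019
gripper_force: 98.3
```

```bash
python3 go.py -52 0 140 31
```

```text
tip now machine mm [-72.  -83.  189.1] lean 29.9
shift in R0 [17.8 76.5 47.9] shift in R1 [11.2 75.  52.1] rot [-3.36 -1.14 -5.67] |s| 92.0 |r| 6.7
machine axes in F (10mm x,y,z): [[-8.57, -0.0, 5.15], [-0.0, 10.0, 0.0], [-5.15, 0.0, -8.57]]
```

Emit:
apply_moves(
  series=[
    [4,25,11,0,0,0,0],
    [7,26,18,0,0,0,0],
    [7,25.5,19,0,0,0,0],
    [0,0,0,-3.4,-1.1,-5.7,0],
    [0,0,0,0,0,0,0],
    [0,0,0,0,0,0,0],
  ],
)

```text
time_s: 8.43
position: [0.4785, 0.2282, 0.259]
tool_rot: [[-0.856, 0.041, 0.515], [0.036, 0.999, -0.021], [-0.515, 0.001, -0.857]]
ft_force: [-0.3, 0.1, -2.2]
grip_width: 0.0187
gripper_force: 98.6
```

```bash
python3 go.py -52 0 62 31; sed -i 's/P\[...,2\]>.11/P[...,2]>.11/' rod.py; python3 - <<'E'
from h import *
L=lambda n:dict(np.load(f"{n}0.npz"))
O=np.array([.601,.225,0]); c=np.radians(-2.25); M=np.array([[np.cos(c),-np.sin(c),0],[np.sin(c),np.cos(c),0],[0,0,1]])
# lumps from the first pictures, machine frame: blob centre rays cast on z=0.065
for n in ("side","top"):
    d=L(n); P=pts(d); e=(P-O)@M; hs=cv2.cvtColor(d["frame"],cv2.COLOR_RGB2HSV)
    x=(np.hypot(e[...,0],e[...,1])<.09)&(e[...,2]>.055)&(e[...,2]<.09)&(hs[...,2]>90)&(hs[...,1]<60)
    nn,lab,st,cc=cv2.connectedComponentsWithStats(x.astype(np.uint8),connectivity=4)
    for i in range(1,nn):
        if st[i,4]>12:
            q=e[lab==i]*1000; print(n,st[i,4],cc[i].round(0),"med",np.median(q,0).round(0),"range",q.min(0).round(0),q.max(0).round(0))
d=cam("top"); cv2.imwrite("pics/t2.png",cv2.resize(d["frame"][140:260,140:290,::-1],None,fx=4,fy=4,interpolation=3))
E
```

```text
tip now machine mm [-51.5  -1.7 140.8] lean 31.0
shift in R0 [41.   1.6 67.2] shift in R1 [41.   1.7 67.2] rot [-0.02  0.01 -0.12] |s| 79.0 |r| 0.1
machine axes in F (10mm x,y,z): [[-8.57, -0.0, 5.15], [-0.0, 10.0, 0.0], [-5.15, 0.0, -8.57]]
side 149 [371. 283.] med [  4. -44.  75.] range [-12. -60.  59.] [ 15. -34.  83.]
side 190 [358. 301.] med [ 45. -18.  77.] range [ 30. -35.  56.] [57. -7. 81.]
side 157 [383. 306.] med [ 3.  9. 76.] range [-12.  -8.  63.] [14. 20. 82.]
side 179 [367. 323.] med [48. 30. 75.] range [32. 15. 62.] [59. 43. 84.]
side 200 [394. 326.] med [ 1. 54. 77.] range [-17.  39.  55.] [11. 66. 81.]
top 41 [191. 197.] med [-9. 50. 77.] range [-15.  41.  59.] [-0. 63. 83.]
top 86 [218. 210.] med [-39. -23.  77.] range [-52. -36.  65.] [-26. -11.  82.]
top 88 [201. 211.] med [-45.  20.  75.] range [-57.   8.  62.] [-30.  35.  84.]
```

View pics/t2.png

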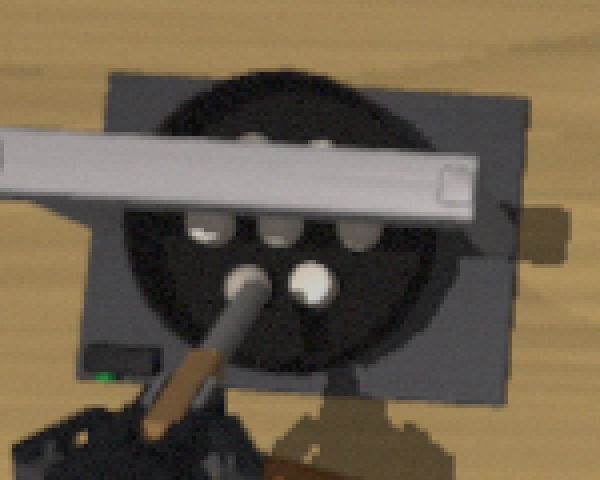

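The top view shows the rod's tip above the two near lumps at crop (247,285) and (312,285), with the bar clear above them. The apparent tip is shifted by parallax. The gap's middle is at about y = -1.5 mm in machine axes, which matches the tip. I lower straight down.

Emit:
apply_moves(
  series=[
    [6,0,10,0,0,0,0],
    [6,0,10,0,0,0,0],
    [6,0,10,0,0,0,0],
    [6,0,10,0,0,0,0],
    [4,0,6.7,0,0,0,0],
    [4,0,6.7,0,0,0,0],
    [4,0,6.7,0,0,0,0],
    [2.5,0,4,0,0,0,0],
    [2.5,0,4,0,0,0,0],
    [0,0,0,0,0,0,0],
    [0,0,0,0,0,0,0],
  ],
)

```text
time_s: 9.85
position: [0.4786, 0.2285, 0.1799]
tool_rot: [[-0.856, 0.039, 0.516], [0.033, 0.999, -0.019], [-0.516, 0.001, -0.857]]
ft_force: [-0.3, -0.9, -0.7]
grip_width: 0.0189
gripper_force: 98.6
```

```bash
python3 go.py -44 0 60 32; python3 -c "
import numpy as np
# circle r=44 from near (angle 180) ccw, machine dx,dy -> tool x=-.848dx, z=.53dx
l=np.radians(32); t=np.radians(180+15*np.arange(25)); x=44*np.cos(t);y=44*np.sin(t)
print(np.c_[-np.cos(l)*np.diff(x),np.diff(y),np.sin(l)*np.diff(x)].round(1).tolist())"
```

```text
tip now machine mm [-51.2  -1.2  61.6] lean 31.1
shift in R0 [-3.1  1.3  5.2] shift in R1 [-3.   1.3  5.2] rot [ 0.05 -0.93  0.01] |s| 6.0 |r| 0.9
machine axes in F (10mm x,y,z): [[-8.48, -0.0, 5.3], [-0.0, 10.0, -0.0], [-5.3, 0.0, -8.48]]
[[-1.3, -11.4, 0.8], [-3.7, -10.6, 2.3], [-5.9, -9.1, 3.7], [-7.7, -7.0, 4.8], [-9.0, -4.4, 5.6], [-9.7, -1.5, 6.0], [-9.7, 1.5, 6.0], [-9.0, 4.4, 5.6], [-7.7, 7.0, 4.8], [-5.9, 9.1, 3.7], [-3.7, 10.6, 2.3], [-1.3, 11.4, 0.8], [1.3, 11.4, -0.8], [3.7, 10.6, -2.3], [5.9, 9.1, -3.7], [7.7, 7.0, -4.8], [9.0, 4.4, -5.6], [9.7, 1.5, -6.0], [9.7, -1.5, -6.0], [9.0, -4.4, -5.6], [7.7, -7.0, -4.8], [5.9, -9.1, -3.7], [3.7, -10.6, -2.3], [1.3, -11.4, -0.8]]
```

Emit:
apply_moves(
  series=[
    [-3,1.3,5.2,0,-0.9,0,0],
    [-1.3,-11.4,0.8,0,0,0,0],
    [-3.7,-10.6,2.3,0,0,0,0],
    [-5.9,-9.1,3.7,0,0,0,0],
    [-7.7,-7.0,4.8,0,0,0,0],
    [-9.0,-4.4,5.6,0,0,0,0],
    [-9.7,-1.5,6.0,0,0,0,0],
    [0,0,0,0,0,0,0],
  ],
)

```text
time_s: 10.85
position: [0.5268, 0.1838, 0.1767]
tool_rot: [[-0.848, 0.039, 0.529], [0.034, 0.999, -0.02], [-0.529, 0.001, -0.848]]
ft_force: [-0.6, 0.8, -1.6]
grip_width: 0.0191
gripper_force: 98.5
```

```bash
python3 go.py 0 -44 60 32
```

```text
tip now machine mm [  0.5 -44.   59.6] lean 32.0
shift in R0 [ 0.3  0.1 -0.6] shift in R1 [ 0.3  0.1 -0.6] rot [ 0.03 -0.03 -0.01] |s| 1.0 |r| 0.0
machine axes in F (10mm x,y,z): [[-8.48, -0.0, 5.3], [-0.0, 10.0, -0.0], [-5.3, 0.0, -8.48]]
```

Emit:
apply_moves(
  series=[
    [-9.7,1.5,6.0,0,0,0,0],
    [-9.0,4.4,5.6,0,0,0,0],
    [-7.7,7.0,4.8,0,0,0,0],
    [-5.9,9.1,3.7,0,0,0,0],
    [-3.7,10.6,2.3,0,0,0,0],
    [-1.3,11.4,0.8,0,0,0,0],
    [1.3,11.4,-0.8,0,0,0,0],
    [3.7,10.6,-2.3,0,0,0,0],
    [5.9,9.1,-3.7,0,0,0,0],
    [7.7,7.0,-4.8,0,0,0,0],
    [9.0,4.4,-5.6,0,0,0,0],
    [9.7,1.5,-6.0,0,0,0,0],
  ],
)

```text
time_s: 12.35
position: [0.5285, 0.272, 0.1768]
tool_rot: [[-0.848, 0.039, 0.529], [0.033, 0.999, -0.02], [-0.529, 0.0, -0.849]]
ft_force: [-0.1, 0.5, -1.1]
grip_width: 0.0191
gripper_force: 98.6
```

```bash
python3 go.py 0 44 60 32
```

```text
tip now machine mm [-1.3 44.3 59.7] lean 31.9
shift in R0 [-1.1 -0.2  0.5] shift in R1 [-1.1 -0.2  0.5] rot [ 0.05 -0.06  0.02] |s| 1.0 |r| 0.1
machine axes in F (10mm x,y,z): [[-8.48, -0.0, 5.3], [-0.0, 10.0, -0.0], [-5.3, 0.0, -8.48]]
```

Emit:
apply_moves(
  series=[
    [9.7,-1.5,-6.0,0,0,0,0],
    [9.0,-4.4,-5.6,0,0,0,0],
    [7.7,-7.0,-4.8,0,0,0,0],
    [5.9,-9.1,-3.7,0,0,0,0],
    [3.7,-10.6,-2.3,0,0,0,0],
    [1.3,-11.4,-0.8,0,0,0,0],
    [-1.3,-11.4,0.8,0,0,0,0],
    [-3.7,-10.6,2.3,0,0,0,0],
    [-5.9,-9.1,3.7,0,0,0,0],
    [-7.7,-7.0,4.8,0,0,0,0],
    [-9.0,-4.4,5.6,0,0,0,0],
    [-9.7,-1.5,6.0,0,0,0,0],
  ],
)

```text
time_s: 13.85
position: [0.5267, 0.1834, 0.1768]
tool_rot: [[-0.848, 0.039, 0.529], [0.034, 0.999, -0.02], [-0.529, 0.001, -0.848]]
ft_force: [0.3, 0.4, -1.8]
grip_width: 0.0188
gripper_force: 98.7
```

Emit:
apply_moves(
  series=[
    [-9.7,1.5,6.0,0,0,0,0],
    [-9.0,4.4,5.6,0,0,0,0],
    [-7.7,7.0,4.8,0,0,0,0],
    [-5.9,9.1,3.7,0,0,0,0],
    [-3.7,10.6,2.3,0,0,0,0],
    [-1.3,11.4,0.8,0,0,0,0],
    [1.3,11.4,-0.8,0,0,0,0],
    [3.7,10.6,-2.3,0,0,0,0],
    [5.9,9.1,-3.7,0,0,0,0],
    [7.7,7.0,-4.8,0,0,0,0],
    [9.0,4.4,-5.6,0,0,0,0],
    [9.7,1.5,-6.0,0,0,0,0],
  ],
)

```text
time_s: 15.35
position: [0.5285, 0.272, 0.1768]
tool_rot: [[-0.848, 0.039, 0.529], [0.033, 0.999, -0.02], [-0.529, 0.001, -0.849]]
ft_force: [0.2, -0.1, -2.2]
grip_width: 0.0187
gripper_force: 98.7
```

Emit:
apply_moves(
  series=[
    [9.7,-1.5,-6.0,0,0,0,0],
    [9.0,-4.4,-5.6,0,0,0,0],
    [7.7,-7.0,-4.8,0,0,0,0],
    [5.9,-9.1,-3.7,0,0,0,0],
    [3.7,-10.6,-2.3,0,0,0,0],
    [1.3,-11.4,-0.8,0,0,0,0],
    [0,0,0,0,0,0,0],
    [0,0,0,0,0,0,0],
  ],
)

```text
time_s: 16.35
position: [0.4841, 0.2295, 0.1768]
tool_rot: [[-0.848, 0.039, 0.529], [0.034, 0.999, -0.02], [-0.529, 0.001, -0.848]]
ft_force: [1.5, -1.3, -0.6]
grip_width: 0.0186
gripper_force: 98.5
```

```bash
python3 go.py -44 0 160 31; python3 - <<'E'
from h import *
d=cam("side"); cv2.imwrite("pics/s3.png",cv2.resize(d["frame"][200:390,300:480,::-1],None,fx=3,fy=3,interpolation=3))
E
```

```text
tip now machine mm [-43.9  -0.   59.8] lean 32.0
shift in R0 [-55.3   0.2 -85.1] shift in R1 [-53.9   0.1 -86. ] rot [ 0.04  0.96 -0.02] |s| 101.0 |r| 1.0
machine axes in F (10mm x,y,z): [[-8.57, -0.0, 5.15], [-0.0, 10.0, 0.0], [-5.15, 0.0, -8.57]]
```

View pics/s3.png

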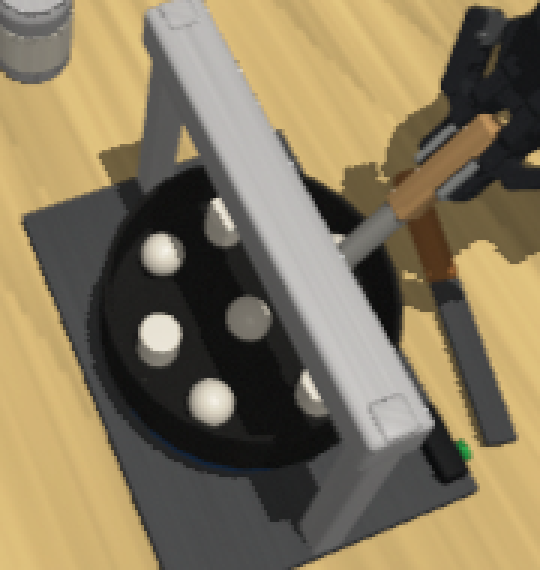

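The view shows lumps pushed out and round: crop (160,252), (160,335), (210,400), (225,220), (315,395), with the centre one at (248,318). I now measure how far they moved before lifting out.

```bash
cat > lumps.py <<'E'
from h import *
O=np.array([.601,.225,0]); c=np.radians(-2.25); M=np.array([[np.cos(c),-np.sin(c),0],[np.sin(c),np.cos(c),0],[0,0,1]])
for n in ("side","top"):
    d=cam(n); P=pts(d); e=(P-O)@M; hs=cv2.cvtColor(d["frame"],cv2.COLOR_RGB2HSV)
    x=(np.hypot(e[...,0],e[...,1])<.09)&(e[...,2]>.055)&(e[...,2]<.095)&(hs[...,2]>90)&(hs[...,1]<60)
    nn,lab,st,cc=cv2.connectedComponentsWithStats(x.astype(np.uint8),connectivity=4)
    for i in range(1,nn):
        if st[i,4]>12:
            q=e[lab==i]*1000; m=(q.min(0)+q.max(0))/2; print(n,st[i,4],cc[i].round(0),"mid",m.round(0),"r",np.hypot(*m[:2]).round(0),"ang",np.degrees(np.arctan2(m[1],m[0])).round(0),"zmax",q[:,2].max().round(0))
E
python3 lumps.py
```

```text
side 110 [373. 274.] mid [-12. -67.  69.] r 68.0 ang -100.0 zmax 82.0
side 149 [354. 284.] mid [ 37. -58.  71.] r 69.0 ang -57.0 zmax 82.0
side 162 [383. 306.] mid [ 1.  6. 71.] r 6.0 ang 79.0 zmax 83.0
side 197 [353. 312.] mid [63. -2. 69.] r 63.0 ang -2.0 zmax 83.0
side 87 [403. 331.] mid [-17.  67.  68.] r 69.0 ang 104.0 zmax 81.0
side 185 [370. 333.] mid [48. 49. 72.] r 69.0 ang 45.0 zmax 81.0
top 71 [214. 171.] mid [65. -3. 77.] r 65.0 ang -3.0 zmax 81.0
top 13 [196. 173.] mid [58. 46. 76.] r 74.0 ang 38.0 zmax 81.0
top 41 [209. 197.] mid [-7.  5. 74.] r 8.0 ang 145.0 zmax 83.0
top 88 [185. 202.] mid [-23.  65.  75.] r 69.0 ang 109.0 zmax 85.0
top 79 [235. 203.] mid [-18. -69.  72.] r 71.0 ang -105.0 zmax 82.0
top 69 [215. 224.] mid [-77. -18.  75.] r 79.0 ang -167.0 zmax 82.0
```

Every outer lump moved at least about 19 mm and all seven are in the bowl. I lift straight out.

Emit:
apply_moves(
  series=[
    [-5.3,0,-8.5,0,0,0,0],
    [-5.3,0,-8.5,0,0,0,0],
    [-8,0,-12.7,0,0,0,0],
    [-8,0,-12.7,0,0,0,0],
    [-13,0,-21,0,0,0,0],
    [-13,0,-21,0,0,0,0],
    [-13,0,-21,0,0,0,0],
    [-8,0,-13,0,0,0,0],
    [17,0,-10.6,0,0,0,0],
    [0,0,0,0,0,0,0],
  ],
)

```text
time_s: 17.75
position: [0.4617, 0.2304, 0.316]
tool_rot: [[-0.848, 0.038, 0.528], [0.032, 0.999, -0.02], [-0.529, 0.0, -0.849]]
ft_force: [1.3, -0.7, -1.6]
grip_width: 0.0186
gripper_force: 98.6
```

```bash
cat > back.py <<'E'
from h import *
import sys
s=telemetry.observe(); R=np.array(s["tool_rot"]); p=np.array(s["position"])
F=np.array([[-0.8561,0.1539,0.4934],[0.1333,0.9881,-0.0768],[-0.4993,0,-0.8664]])
H=np.array([.6058,-.1724,.1543]); dx,dz=float(sys.argv[1])/1000,float(sys.argv[2])/1000
print(p.round(4)); plan(p,R,H+[dx,0,dz],F)
E
python3 back.py -130 170; python3 back.py 0 170
```

```text
[0.4617 0.2304 0.316 ]
shift in R0 [ -29.3 -402.     8.3] shift in R1 [ -69.9 -395.9   30.7] rot [3.46 1.95 5.73] |s| 403.0 |r| 7.0
[0.4617 0.2304 0.316 ]
shift in R0 [-139.6 -397.1   76.9] shift in R1 [-181.2 -375.9   94.8] rot [3.46 1.95 5.73] |s| 428.0 |r| 7.0
```

Emit:
apply_moves(
  series=[
    [-3,-25,1,0,0,0,0],
    [-3.5,-45,1,0,0,0,0],
    [-3.5,-45,1,0,0,0,0],
    [-3.5,-45,1,0,0,0,0],
    [-3.5,-45,1,0,0,0,0],
    [-3.5,-45,1,0,0,0,0],
    [-3,-45,1,0,0,0,0],
    [-3,-45,1,0,0,0,0],
    [-3,-40,1,0,0,0,0],
    [0,-22,0,0,0,0,0],
    [0,0,0,3.5,1.9,5.7,0],
    [0,0,0,0,0,0,0],
  ],
)

```text
time_s: 19.25
position: [0.4778, -0.172, 0.3236]
tool_rot: [[-0.856, 0.153, 0.494], [0.132, 0.988, -0.077], [-0.5, -0.001, -0.866]]
ft_force: [-0.2, 0.0, -2.0]
grip_width: 0.0188
gripper_force: 98.8
```

```bash
python3 back.py 0 165; python3 rod.py
```

```text
[ 0.4778 -0.172   0.3236]
shift in R0 [-107.5   19.2   67.1] shift in R1 [-107.5   19.3   66.9] rot [-0.    0.06  0.07] |s| 128.0 |r| 0.1
[ 0.4778 -0.172   0.3236]
side 478
0 90 x [-10.4  -6.3   7.8] y [-5.4  8.2 11.3]
20 81 x [-9.6 -5.   7.5] y [-6.1  7.5 10.6]
40 73 x [-8.6 -4.4  5.5] y [-2.6  6.   9.2]
60 63 x [-8.6 -3.8  5.2] y [-3.2  5.7  9.2]
80 63 x [-8.7 -4.3  4.7] y [-1.6  6.2  9.2]
100 60 x [-8.2 -4.9  4.9] y [-2.5  5.7  8.5]
120 48 x [-8.  -3.7  4.9] y [-4.4  5.9  8.3]
max z [135.2 135.7 135.8 136.7 138.1 138.2]
top 191
0 30 x [-10.9  -9.7  -6.1] y [-7.7  0.8  9.7]
20 29 x [-10.7  -9.4  -7.4] y [-9.3  1.8  9.6]
40 29 x [-9.6 -8.  -1.7] y [-6.   1.   8.1]
60 32 x [-9.3 -7.8 -2.5] y [-6.8  2.4  8.1]
80 29 x [-9.7 -7.9 -2.6] y [-7.5  1.9  7.8]
100 26 x [-9.7 -7.  -3.6] y [-8.5  0.7  7.7]
120 16 x [-9.1 -7.1 -3.5] y [-6.2  1.2  7.3]
max z [128.4 129.6 129.9 131.2 132.2 134.6]
```

Emit:
apply_moves(
  series=[
    [-27,4.8,16.8,0,0,0,0],
    [-27,4.8,16.8,0,0,0,0],
    [-27,4.8,16.8,0,0,0,0],
    [-26.5,4.8,16.7,0,0,0,0],
    [0,0,0,0,0,0,0],
    [0,0,0,0,0,0,0],
    [0,0,0,0,0,0,0],
  ],
)

```text
time_s: 20.23
position: [0.6052, -0.1732, 0.3199]
tool_rot: [[-0.855, 0.155, 0.495], [0.133, 0.988, -0.078], [-0.501, -0.001, -0.866]]
ft_force: [-0.6, 0.9, -1.9]
grip_width: 0.0191
gripper_force: 98.6
```

```bash
python3 back.py 0 60
```

```text
[ 0.6052 -0.1732  0.3199]
shift in R0 [52.5  1.  91.6] shift in R1 [52.3  0.9 91.7] rot [-0.06  0.1  -0.02] |s| 106.0 |r| 0.1
```

Emit:
apply_moves(
  series=[
    [10,0.5,17,0,0,0,0],
    [13,0.5,23,0,0,0,0],
    [13,0,23,0,0,0,0],
    [10,0,17,0,0,0,0],
    [6.5,0,11.6,0,0,0,0],
    [0,0,0,0,0,0,0],
    [0,0,0,0,0,0,0],
  ],
)

```text
time_s: 21.1
position: [0.6067, -0.1726, 0.2152]
tool_rot: [[-0.854, 0.155, 0.496], [0.133, 0.988, -0.079], [-0.502, -0.001, -0.865]]
ft_force: [0.9, -0.0, -1.6]
grip_width: 0.019
gripper_force: 98.7
```

```bash
python3 back.py 0 2
```

```text
[ 0.6067 -0.1726  0.2152]
shift in R0 [30.3  0.1 50.4] shift in R1 [30.2  0.  50.5] rot [-0.09  0.19 -0.01] |s| 59.0 |r| 0.2
```

Emit:
apply_moves(
  series=[
    [5,0,8.4,0,0.2,0,0],
    [5,0,8.4,0,0,0,0],
    [5,0,8.4,0,0,0,0],
    [5,0,8.4,0,0,0,0],
    [4,0,6.8,0,0,0,0],
    [3,0,5,0,0,0,0],
    [3,0,5,0,0,0,0],
    [0,0,0,0,0,0,0],
    [0,0,0,0,0,0,0],
  ],
)

```text
time_s: 22.22
position: [0.6055, -0.1723, 0.1556]
tool_rot: [[-0.857, 0.155, 0.492], [0.134, 0.988, -0.078], [-0.498, -0.001, -0.867]]
ft_force: [-0.5, 0.5, -2.2]
grip_width: 0.0186
gripper_force: 98.8
```

```bash
python3 back.py 0 0; python3 - <<'E'
from h import *
d=cam("side"); cv2.imwrite("pics/s4.png",cv2.resize(d["frame"][80:230,230:400,::-1],None,fx=3.5,fy=3.5))
E
```

```text
[ 0.6055 -0.1723  0.1556]
shift in R0 [ 0.4 -0.1  1.3] shift in R1 [ 0.4 -0.1  1.3] rot [-0.06 -0.1  -0.03] |s| 1.0 |r| 0.1
```

View pics/s4.png

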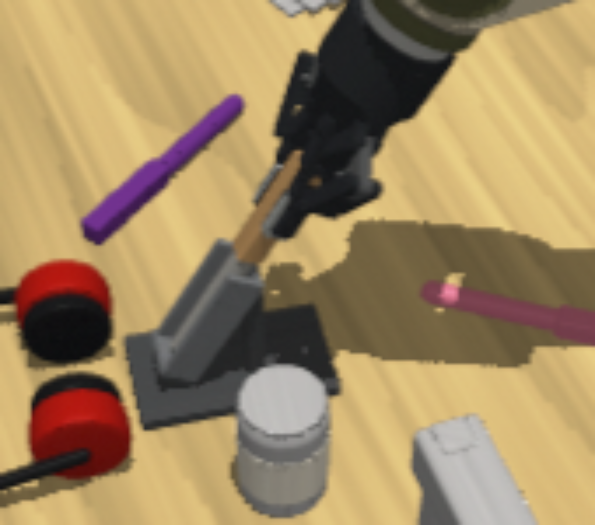

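The rod is back in the channel (crop (255,235)), within about 1 mm of where it was gripped. I nudge it home, open gently and back off along the rod.

Emit:
apply_moves(
  series=[
    [0.4,0,1,0,0,0,0],
    [0,0,0,0,0,0,0.25],
    [0,0,0,0,0,0,0.5],
    [0,0,0,0,0,0,1],
    [0,0,0,0,0,0,1],
    [0,0,0,0,0,0,1],
    [0,0,0,0,0,0,1],
    [0,0,-15,0,0,0,1],
    [0,0,-35,0,0,0,1],
    [0,0,-45,0,0,0,1],
    [0,0,-50,0,0,0,1],
    [0,0,0,0,0,0,1],
  ],
)

```text
time_s: 23.78
position: [0.5339, -0.1612, 0.2848]
tool_rot: [[-0.854, 0.155, 0.497], [0.132, 0.988, -0.082], [-0.504, -0.004, -0.864]]
ft_force: [0.2, -0.7, -0.4]
grip_width: 0.0854
gripper_force: 0.0
```

```bash
python3 - <<'E'
from h import *
R={"side":(slice(115,180),slice(285,330)),"top":(slice(165,215),slice(350,378))}
F=frame(-8.8,30); A=np.c_[-F[:,0],F[:,1],-F[:,2]]
for n in R:
    d=cam(n); P=pts(d)[R[n]]; hsv=cv2.cvtColor(d["frame"][R[n]],cv2.COLOR_RGB2HSV)
    q=P[(P[...,2]>.1)&(hsv[...,1]>90)&(hsv[...,0]<25)&(P[...,2]<.225)&(P[...,0]<.67)]
    e=(q-[.6,-.17,.17])@A*1000; print(n,len(e),np.percentile(e,[1,5,25,50,75,95,99],axis=0).round(1).tolist())
    if n=="side": cv2.imwrite("pics/s5.png",cv2.resize(d["frame"][60:380,190:480,::-1],None,fx=1.8,fy=1.8))
E
python3 lumps.py
```

```text
side 378 [[-12.7, -10.1, -47.4], [-10.4, -7.2, -42.6], [-4.7, 0.2, -21.9], [2.7, 6.9, 2.9], [6.1, 8.5, 27.4], [7.6, 10.0, 42.6], [8.3, 11.6, 43.5]]
top 158 [[-10.9, -10.8, -40.5], [-9.9, -8.9, -35.2], [0.3, -5.4, -3.9], [6.3, -0.5, 28.3], [7.4, 4.5, 40.2], [8.4, 8.3, 43.0], [9.0, 8.5, 45.3]]
side 111 [373. 274.] mid [-12. -66.  68.] r 67.0 ang -100.0 zmax 81.0
side 149 [354. 284.] mid [ 37. -58.  72.] r 69.0 ang -58.0 zmax 83.0
side 46 [415. 283.] mid [-83. -14.  74.] r 84.0 ang -170.0 zmax 82.0
side 164 [382. 306.] mid [ 1.  6. 71.] r 6.0 ang 84.0 zmax 83.0
side 194 [353. 312.] mid [63. -2. 68.] r 63.0 ang -2.0 zmax 81.0
side 85 [403. 331.] mid [-14.  67.  68.] r 69.0 ang 102.0 zmax 81.0
side 184 [370. 333.] mid [48. 49. 72.] r 69.0 ang 46.0 zmax 81.0
top 71 [214. 171.] mid [66. -3. 75.] r 66.0 ang -3.0 zmax 82.0
top 35 [208. 197.] mid [-7.  6. 74.] r 9.0 ang 142.0 zmax 82.0
top 87 [185. 202.] mid [-23.  64.  75.] r 68.0 ang 110.0 zmax 83.0
top 78 [235. 203.] mid [-18. -69.  74.] r 71.0 ang -105.0 zmax 83.0
top 75 [214. 224.] mid [-77. -18.  76.] r 79.0 ang -167.0 zmax 84.0
```

View pics/s5.png

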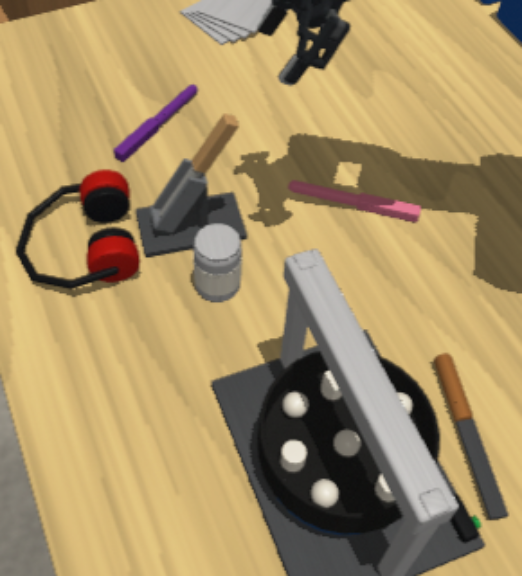

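The rod is home within about 2 mm (handle at crop (215,145)), all seven lumps are in the bowl, the bystanders have not moved, and the gripper is clear. Handing in.

```bash
python3 -c "
from rig import env
print(env.close_job())"
```

```text
the job is handed in; nothing more can be done
None
```

The job is handed in at about 24 s of the 72 s allowed, verdict not shown: I stirred two full counter-clockwise turns, all seven lumps are in the bowl, and the rod lies about 2 mm from home with the gripper clear.

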